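# Check the plancha's surface temperature at its test mark

### The arm

A 7-joint arm with a two-finger parallel gripper is mounted at the origin on a cart in front of the work surface, level with it; the furniture and walls round the work are solid. World frame = base frame: x ahead of the robot, y to its left, z up, the work surface at z = 0. Lengths are in m, angles in rad, forces in N, time in s.
With the tool pointing down it reaches from about 0.4 to 0.85 m from the base axis. Payload 6.9 kg.
Tool frame: the origin (TCP) lies midway between the tips of the shut fingers; the grasp point (between the pads) lies 19 mm behind it; z points along the fingers, y is the line along which they close (so a half turn about z gives the same grasp; the last joint's range is limited). The gripper opens to 85 mm and grips with 20 to 120 N. Pads are 22 mm wide; open, the fingers measure 114 mm over their backs; the gripper's body (76 mm by 85 mm) begins 54 mm behind the grasp point. The pads swing forward as they close: fully open they stand 13 mm farther back than shut.
Start: joints at [1.351, 0.507, -0.238, 1.5, 0.126, 1.149, -0.155], TCP at [0.199, -0.592, 0.231] pointing down, gripper open.
Joint ranges: [-3.08, 3.08], [-0.24, 2.05], [-1.43, 1.35], [0, 2.5], [-1.52, 4.66], [0.17, 1.96], [-2.89, 2.89]. Speed limits (rad/s): [2.39, 2.39, 3.14, 3.14, 3.14, 3.14, 3.14].

### API

Orientations are given as a unit quaternion [w, x, y, z].
In Python, from rig import sense, read_camera, finish_job gives the robot as it stands. The module is installed in compiled form; this text tells all that it offers.
- The arm moves only by the shell command python3 -m handwheel 'ROWS'. ROWS is JSON, a list that holds one entry, the list of rows, each a list of 5 numbers: the opening, from 0 (shut) to 1 (fully open), then the shift along the tool's x, y, z as a fraction of full scale, then the turn about the tool's z as a fraction of full scale. In form: [[[claw, x, y, z, turn], ...]]. A call has 1 to 5 rows; each row shifts and turns the commanded pose from where the row before left it, along the tool's axes as they then stand; what a row does not reach is not made up. Full scale, the value 1, is 0.05 m for a shift and pi/4 rad for a turn. A row lasts 1/8 s, in which the tool goes at most 62.5 mm and 10.7 degrees, less where a joint would pass 70% of its speed; a pose out of reach is approached as far as the arm can. A call with a number of a shift or a turn outside -1 to 1 is refused whole. A call with a gripper value outside its range is refused whole. The fingers move at their own pace and stop on an object; the grip force is fixed at half the most. Time passes only in rows, so rows that do not move let the fingers close. It gives the time, the measured TCP pose, the force, the opening and the grip force at its end, in the units of the state.
- sense(): the state, without advancing time (a new reading comes with each control period).
- read_camera(name): name is "scene" or "top"; returns a dict with "pixels" (400x640x3 uint8, red, green, blue), "fx", "fy", "cx", "cy" (pixels), "pose" (4x4, takes a point from camera to world coordinates). Camera axes: x right, y down, z forward; pixel columns grow to the right and rows downward; lengths in m; the calibration is good to about 2 mm. A picture is of the moment at which its call begins. There is no depth.
- finish_job(): hands the job in; it is judged then, once.
The state is a dict: "time": time; "joint_pos": joint angles; "joint_velocities": joint speeds; "joint_efforts": joint torques, N m; "position": TCP position; "orientation": TCP orientation; "ft_force": force on the tool from outside, world axes, zero at the start; "wrist_torque": the same for the moment, N m; "grip_width": finger opening in m; "grip_force": force on a finger pad.
Only numpy, scipy, OpenCV 4.12 (cv2) and the standard library are available. Lean on these libraries where they do the work, as an engineer would, in place of code of your own. Each camera call takes 0.05 s, during which the arm holds its last target. There are 200 camera calls.

### The job

The hot grill tray is standing over the test mark of the plancha plate: slide the turner in under it between its feet, lift it off and set it down level beside the plate on the free hob or worktop, touching the tray with nothing but the turner, and lay the turner down off the plate too. Then take the surface probe out of its stand and press its sprung foot lightly onto the middle of the ring mark, with the probe upright and the foot pushed in about half way, not bottomed. Finish while still holding the probe there, and leave the timer and the two spice tins where they are.

Things in the scene. Friction and masses are not known exactly. Their poses are not given: they have to be found in the camera images.
- griddle: plancha plate of dark cast metal, fixed, flat and without a rim, 200 (its x, depth) x 250 (its y, width) mm; a bar handle lug at each y end reaches 157 mm from the centre. Origin under its centre on the hob glass, which is flush with the worktop (z = 0); the cooking face is level, 30 mm above the origin
- test_mark (a point): centre of the test mark in the middle of the plate's cooking face: a bright thin ring of 40 mm outer diameter with a centre dot, flush with the face (z axis up). It is hidden under the tray at the start
- tray: shallow steel grill tray, 120 (x) x 150 (y) x 30 mm, 0.16 kg. Origin under its centre at the level of its feet, z up. Four 10 mm round feet at x = +-50, y = +-66 mm hold its flat underside 12 mm up, so a blade passes in under it along its x axis between the feet (122 mm clear); its front (-x) edge faces the robot. Stands over the test mark, up to 12 mm off centre
- turner: steel turner, 295 mm, 0.17 kg, lying flat on the free hob at the robot's left (clear but for a ladle beyond y = 0.5 m). Origin under its middle, z up. Flat blade: y = -148 to -48, x = -40 to 40 mm, 2 mm thick, underside at z = 0. Black handle: y = 27 to 148 mm, 24 mm wide (x), z = 1 to 17 mm, grasped across its width; it balances near its middle
- stand: fixed steel stand for the probe: a round foot of 84 mm diameter with an upright tube of 44 mm outer diameter, its open mouth (bore 28 mm) 84 mm up. Origin under its centre on the worktop
- probe: surface probe hanging upright in the stand by its collar, 0.14 kg. Origin: centre of the collar's lower face (on the stand's mouth), z up the probe. Collar 39 mm wide, z = 0 to 5; round black grip 27 to 29 mm wide, z = 9 to 88 (top). Below: guide plug 25 mm wide to z = -10, 12 mm sleeve to -44, sprung foot to -66 mm. Lift it 70 mm straight up to clear the stand
- probe_tip (a point): centre of the flat underside of the probe's foot, an 18 mm copper-coloured bell; at probe z = -66 mm when out, and moves up the probe as the foot is pushed in
- probe_foot (a joint): how far the sprung foot is pushed in along the probe, m: 0 = fully out, 0.014 = bottomed. The spring pushes back with 0.7 N when out, rising 0.35 N for each millimetre (about 3 N half way in)
- timer: kitchen timer, 66 mm diameter, 42 mm high, red and white; a bystander. Origin under its centre
- spice_tin: spice tin with a black lid, 55 mm diameter, 94 mm high; a bystander. Origin under its centre
- shaker: spice tin with a light lid, 55 mm diameter, 94 mm high; a bystander. Origin under its centre
- rail_post (a point): foot, at worktop height, of the upright steel post of the room's rail arch at the robot's right: 33 mm diameter, fixed, 0.775 m high; from its top a bar of the same thickness runs level away from the robot (+x). The arm can start beyond the post and must draw in to pass it
Things that resemble listed ones, but are neither listed nor needed, are in the scene too. Leave any pink look-alike of the probe alone.

How it is judged:
By the outcome, as a careful person would: the job done as asked, in the order asked, and still so for the second after the job is handed in, while the arm keeps its last pose, push and grip.
It also fails if it takes over 72 s, if anything falls off the work surface, if the arm or the gripper's body presses on something with over 40 N, if the wrist force passes 120 N, or if a joint passes its speed limit or range.

## Working session

There is one attempt and no reset: what is moved stays moved. The work goes in short steps, Python scripts to look and compute and a shell command to move; the robot and the scene stay as the last step left them, time stands still between calls to the robot, and variables do not carry over. Pictures are saved under pics/ and viewed, at most 10 in all, crops included, and the job is handed in when it is done.

```bash
mkdir -p pics; cat > h.py <<'E'
import numpy as np, cv2
from rig import sense, read_camera
def snap(cam,fn,crop=None,s=1):
    d=read_camera(cam); im=d["pixels"][:,:,::-1].copy()
    np.savez(cam+".npz",**d)
    if crop: x,y,w,h=crop; im=im[y:y+h,x:x+w]
    if s!=1: im=cv2.resize(im,None,fx=s,fy=s,interpolation=cv2.INTER_CUBIC)
    cv2.imwrite("pics/"+fn,im); return d
def ray(cam,u,v,z):
    d=np.load(cam+".npz"); P=d["pose"]
    r=P[:3,:3]@np.array([(u-d["cx"])/d["fx"],(v-d["cy"])/d["fy"],1.])
    return np.round(P[:3,3]+r*(z-P[2,3])/r[2],4)
def proj(cam,p):
    d=np.load(cam+".npz"); P=d["pose"]; c=P[:3,:3].T@(np.array(p)-P[:3,3])
    return np.round([d["fx"]*c[0]/c[2]+d["cx"],d["fy"]*c[1]/c[2]+d["cy"]],1)
E
python3 - <<'E'
from h import *
for c in("top","scene"):
    d=snap(c,c+"0.png",s=1.25); print(c,d["fx"],d["pose"].round(3).tolist())
s=sense(); print(s["position"],s["orientation"],s["ft_force"],s["time"])
E
```

```text
top 487.60470943785856 [[-0.225, -0.944, 0.24, 0.102], [-0.974, 0.218, -0.056, 0.055], [0.001, -0.246, -0.969, 1.669], [0.0, 0.0, 0.0, 1.0]]
scene 478.081723655279 [[-0.583, -0.611, 0.535, -0.25], [-0.812, 0.454, -0.366, 0.486], [-0.02, -0.648, -0.761, 1.122], [0.0, 0.0, 0.0, 1.0]]
[ 0.19923423 -0.59191359  0.23051121] [-8.00982608e-04  9.86839673e-01  1.61699713e-01 -1.46640945e-04] [-0.15836213 -0.27833114  0.4915203 ] 0.1
```

View pics/top0.png

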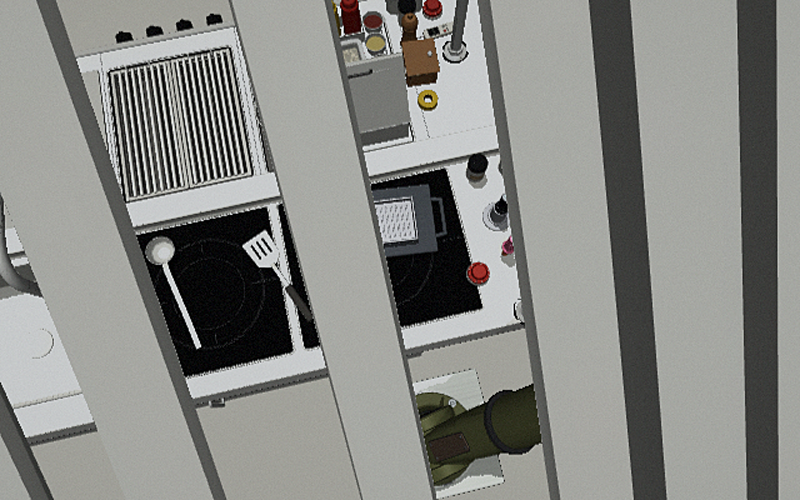

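View pics/scene0.png

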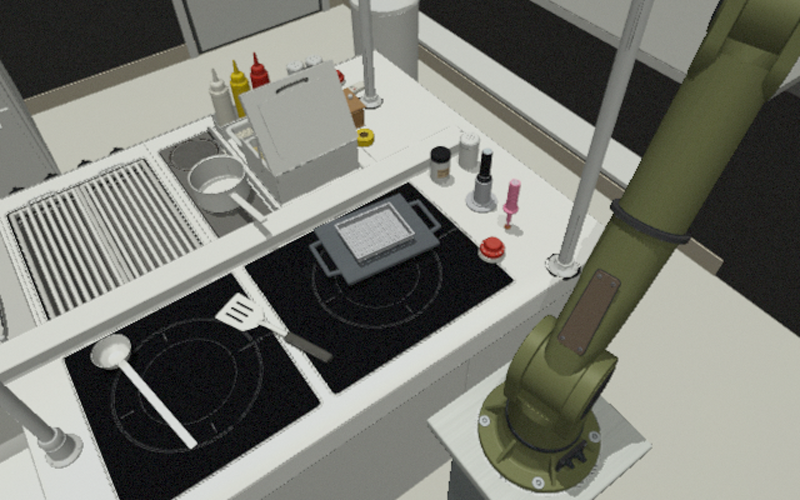

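The top view shows turner, plate, tray and stand between roof slats. In the scene view (800x500), the black probe is in its stand at (484,180). The pink look-alike (512,200) must be left alone. The timer is at (491,250), the tins at (440,163) and (468,150), the post foot at (562,265), the tray at (373,232) and the turner at (240,312)–(325,355). Next I enlarge both views.

```bash
python3 - <<'E'
from h import *
snap("scene","scene1.png",(165,105,265,195),3)
snap("top","top1.png",(190,115,240,170),3.3)
E
```

```text
(no output)
```

View pics/scene1.png

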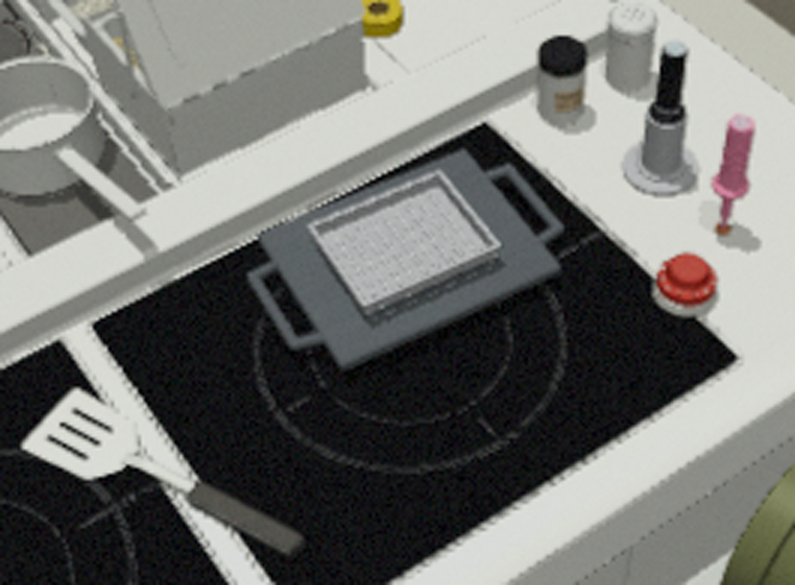

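View pics/top1.png

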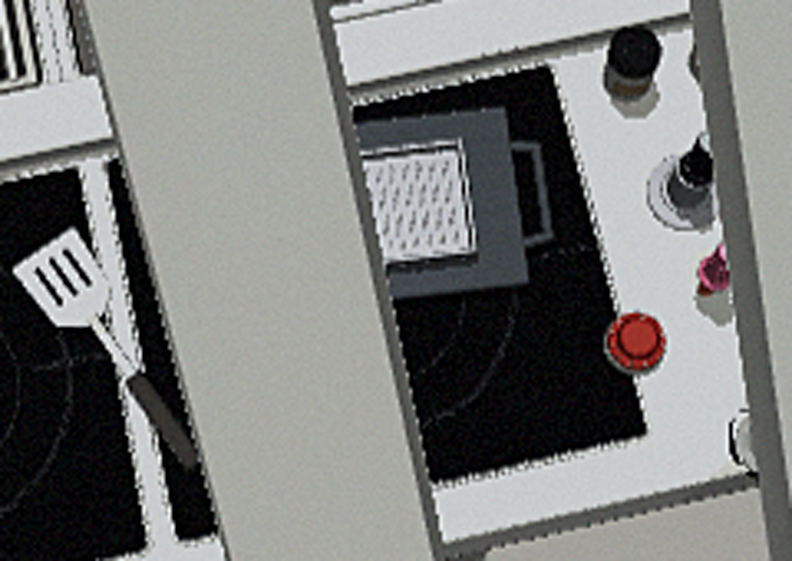

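Scene crop: tray rim corners are at (308,225), (440,173), (499,245) and (368,307), with plate corners (260,237), (461,150), (560,268) and (346,367). The turner blade tip runs (22,445)–(78,388) and its handle ends at (296,545). The stand's foot is at (660,170) and the probe top at (674,48). 

The candidates for the probe are the black-gripped one in the steel stand (672,100) and the pink one standing free (735,170). The black one fits: it has the black grip, the collar, and hangs in the stand. This crop confirms it.

```bash
cat >> h.py <<'E'
def S(u,v,z): return ray("scene",(u+.5)/3-.5+165,(v+.5)/3-.5+105,z)
def T(u,v,z): return ray("top",(u+.5)/3.3-.5+190,(v+.5)/3.3-.5+115,z)
E
python3 - <<'E'
from h import *
def show(n,f,pts,z): print(n,[f(u,v,z)[:2].tolist() for u,v in pts])
show("plate",S,[(260,237),(461,150),(560,268),(346,367)],.03)
show("plateT",T,[(507,107),(528,283)],.03)
show("tray",S,[(308,225),(440,173),(499,245),(368,307)],.06)
show("trayT",T,[(462,138),(475,262)],.06)
show("blade",S,[(78,388),(22,445),(93,478)],.002); show("bladeT",T,[(72,228),(13,266),(62,326),(105,290)],.002)
show("handle start",S,[(192,490)],.017); show("end",S,[(296,545),(302,534),(286,554)],.01)
show("handleT start",T,[(135,380)],.017); show("endT",T,[(190,467)],.01)
show("stand foot",S,[(660,168)],.003);show("stand footT",T,[(682,190)],.003)
show("probetop",S,[(674,48)],.172); show("probetopT",T,[(703,142)],.172)
show("collar",S,[(665,113)],.088)
show("timer",S,[(688,268)],.042); show("timerT",T,[(638,340)],.042)
show("tin",S,[(563,50)],.094); show("tinT",T,[(634,47)],.094)
show("shaker",S,[(633,12)],.094); show("pink",S,[(740,122)],.1);show("pinkfoot",S,[(724,230)],0)
show("post",S,[((562/1.25-165)*3,(265/1.25-105)*3)],.0)
show("hob",S,[(487,124),(740,357),(92,327)],0); show("backwall",S,[(155,185),(590,30)],0.0)
E
```

```text
plate [[0.696, 0.0889], [0.6758, -0.1525], [0.4776, -0.1332], [0.5009, 0.1086]]
plateT [[0.6733, -0.1575], [0.478, -0.1328]]
tray [[0.6551, 0.0524], [0.6356, -0.0974], [0.5178, -0.0863], [0.5286, 0.0627]]
trayT [[0.6398, -0.0992], [0.5052, -0.0813]]
blade [[0.6542, 0.3229], [0.6248, 0.3952], [0.5513, 0.3574]]
bladeT [[0.6542, 0.3278], [0.6267, 0.3966], [0.55, 0.3566], [0.5784, 0.3053]]
handle start [[0.4752, 0.2922]]
end [[0.3745, 0.2442], [0.3809, 0.2341], [0.372, 0.2561]]
handleT start [[0.4719, 0.2896]]
endT [[0.371, 0.2517]]
stand foot [[0.5447, -0.3268]]
stand footT [[0.5475, -0.3232]]
probetop [[0.5459, -0.3272]]
probetopT [[0.5452, -0.3178]]
collar [[0.5431, -0.3227]]
timer [[0.3936, -0.2285]]
timerT [[0.3908, -0.2276]]
tin [[0.6815, -0.2954]]
tinT [[0.6858, -0.2946]]
shaker [[0.6854, -0.3983]]
pink [[0.4774, -0.366]]
pinkfoot [[0.4361, -0.3222]]
post [[0.2672, -0.3419]]
hob [[0.7179, -0.2184], [0.3012, -0.2199], [0.7173, 0.2773]]
backwall [[0.8584, 0.1315], [0.7761, -0.4158]]
```

```bash
python3 -m handwheel '[[[0.3,0,-0.7,-0.2,0],[0.3,0,-0.7,-0.2,0],[0.3,0,-0.7,-0.2,0],[0.3,0,-0.7,-0.2,0],[0.3,0,-0.7,-0.2,0]]]'; python3 - <<'E'
from h import *
s=sense();print(s["joint_pos"].round(3) if hasattr(s["joint_pos"],"round") else s["joint_pos"],s["position"])
snap("scene","s2.png",s=1.25)
E
```

```text
time: 0.82
position: [0.1431, -0.4253, 0.2815]
orientation: [-0.0, 0.987, 0.162, -0.0]
ft_force: [0.2, 0.7, 0.6]
grip_width: 0.0255
grip_force: 0.0
[ 1.407  0.191 -0.263  1.848  0.055  1.11  -0.122] [ 0.14313692 -0.42526292  0.28148655]
```

View pics/s2.png

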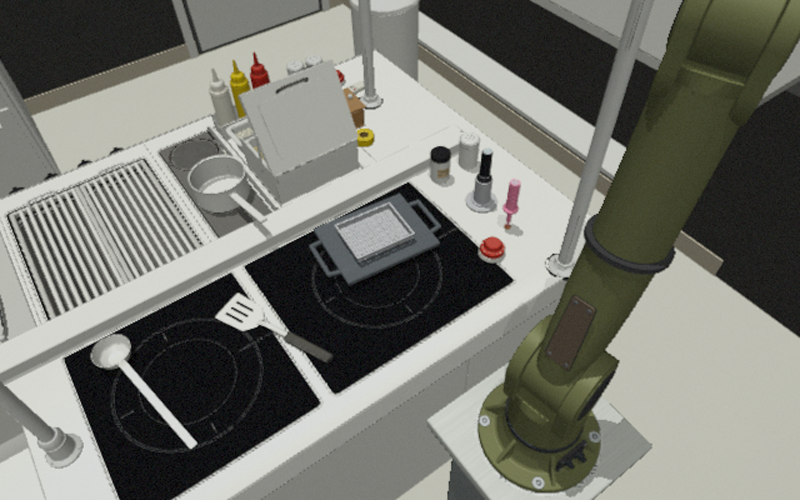

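The arm is drawing in behind the post (upper arm now more upright), with nothing touched. I'll draw in farther.

```bash
python3 -m handwheel '[[[0.3,0,-0.6,0,0],[0.3,0,-0.6,0,0],[0.3,0,-0.6,0,0],[0.3,0,-0.4,0,0],[0.3,0,0,0,0]]]'; python3 - <<'E'
from h import *
s=sense();print(np.round(s["joint_pos"],3))
E
```

```text
time: 1.5
position: [0.1082, -0.3216, 0.2815]
orientation: [0.0, 0.987, 0.162, -0.0]
ft_force: [0.1, -0.4, -0.1]
grip_width: 0.0251
grip_force: 0.0
[ 1.435e+00  6.000e-03 -2.620e-01  2.059e+00  2.000e-03  1.076e+00
 -7.500e-02]
```

```bash
python3 -m handwheel '[[[0.3,0.53,-0.2,0,0],[0.3,0.53,-0.2,0,0],[0.3,0.53,-0.2,0,0],[0.3,0.53,-0.2,0,0]]]' | grep -E "pos|force"; python3 -m handwheel '[[[0.3,0.7,-0.45,0,0],[0.3,0.7,-0.45,0,0],[0.3,0.7,-0.45,0,0],[0.3,0.7,-0.45,0,0]]]'| grep -E "pos|force"
```

```text
position: [0.1976, -0.2509, 0.2815]
ft_force: [0.9, -0.6, -0.5]
grip_force: 0.0
position: [0.302, -0.1199, 0.2816]
ft_force: [1.0, -1.1, -0.7]
grip_force: 0.0
```

```bash
python3 -m handwheel '[[[0.3,0.41,-0.76,0,0],[0.3,0.41,-0.76,0,0],[0.3,0.41,-0.76,0,0],[0.3,0.41,-0.76,0,0]]]' | grep -E "pos|force"; python3 -m handwheel '[[[0.7,0.84,-0.72,0,-0.1],[0.7,0.84,-0.72,0,0],[0.7,0.84,-0.72,0,0],[0.7,0.84,-0.72,0,0],[0.7,0.84,-0.72,0,0]]]'; python3 -m handwheel '[[[0.7,0,0,0.8,0],[0.7,0,0,0.8,0],[0.7,0,0,0.8,0],[0.7,0,0,0,0]]]'; python3 - <<'E'
from h import *
s=sense();print(np.round(s["joint_pos"],3))
snap("scene","s3.png",(165,155,265,195),3)
E
```

```text
position: [0.3307, 0.0512, 0.2818]
ft_force: [1.1, -0.4, -0.3]
grip_force: 0.0
time: 3.62
position: [0.4576, 0.2978, 0.2805]
orientation: [-0.001, 0.98, 0.2, -0.0]
ft_force: [1.4, -1.1, 1.0]
grip_width: 0.0598
grip_force: 0.0
time: 4.12
position: [0.4552, 0.2948, 0.1586]
orientation: [0.0, 0.98, 0.2, -0.003]
ft_force: [0.3, 0.6, 1.1]
grip_width: 0.0598
grip_force: 0.0
[-0.018  0.596 -0.958  1.813  0.56   1.036 -2.364]
```

View pics/s3.png

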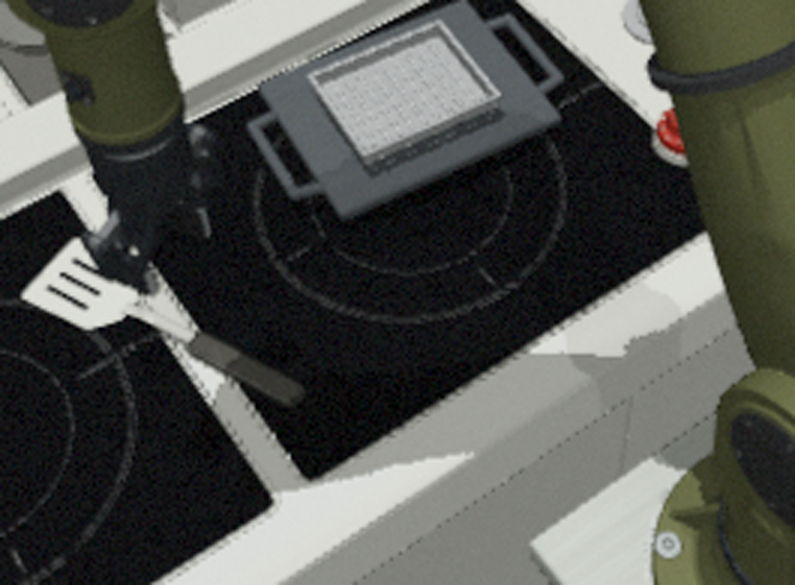

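The gripper hovers near the turner's neck (crop 130,270) and everything is undisturbed. Joint 7 is close to its end stop, so I make a half turn to get the same grasp with range to spare.

```bash
for i in 1; do python3 -m handwheel '[[[0.7,0,0,0,-0.2],[0.7,0,0,0,-0.2],[0.7,0,0,0,-0.2],[0.7,0,0,0,-0.2],[0.7,0,0,0,-0.2]]]' >/dev/null; python3 -m handwheel '[[[0.7,0,0,0,-0.2],[0.7,0,0,0,-0.2],[0.7,0,0,0,-0.2],[0.7,0,0,0,-0.2],[0.7,0,0,0,-0.2]]]' >/dev/null;  python3 -m handwheel '[[[0.7,0,0,0,-0.2],[0.7,0,0,0,-0.2],[0.7,0,0,0,-0.2],[0.7,0,0,0,-0.2],[0.7,0,0,0,-0.2]]]' >/dev/null;  python3 -m handwheel '[[[0.7,0,0,0,-0.2],[0.7,0,0,0,-0.2],[0.7,0,0,0,-0.2],[0.7,0,0,0,-0.2],[0.7,0,0,0,-0.2]]]'; done
cat >> h.py <<'E'
def st(target=None,d=None):
    "tool-frame state; shift to a world target in full-scale units; d = wanted world angle of tool x"
    from scipy.spatial.transform import Rotation as R
    s=sense(); q=s["orientation"]; M=R.from_quat(q,scalar_first=True).as_matrix()
    a=np.arctan2(M[1,0],M[0,0]); print("t",s["time"],"pos",np.round(s["position"],4),"ang",round(a,4),"tilt",np.round(M[2],3),"j",np.round(s["joint_pos"],2),"F",np.round(s["ft_force"],1),"M",np.round(s["wrist_torque"],2),"w",round(s["grip_width"],4),"g",round(s["grip_force"],1))
    if target is not None: print("shift/0.05:",np.round(M.T@(np.array(target)-s["position"])/.05,3))
    if d is not None: print("turn units:",round(-((d-a+np.pi)%(2*np.pi)-np.pi)/(np.pi/4),3))
E
python3 -c "
from h import *
st([.472,.289,.003],.403+np.pi)"
```

```text
time: 6.68
position: [0.4569, 0.2963, 0.1635]
orientation: [0.001, -0.202, 0.979, 0.001]
ft_force: [-0.6, 0.4, 0.3]
grip_width: 0.0597
grip_force: 0.0
t 6.675 pos [0.4569 0.2963 0.1635] ang -2.7352 tilt [-0.002  0.001 -1.   ] j [ 0.14  0.82 -1.41  1.81  0.85  1.29  0.48] F [-0.6  0.4  0.3] M [ 0.08 -0.01 -0.04] w 0.0597 g 0.0
shift/0.05: [-0.212 -0.255  3.21 ]
turn units: 0.004
```

```bash
python3 -m handwheel '[[[0.7,-0.13,-0.24,0.6,0],[0.7,0,0,0.8,0],[0.7,0,0,0.8,0],[0.7,0,0,0.6,0],[0.7,0,0,0,0]]]'>/dev/null; python3 -c "
from h import *
st([.468,.289,.003],.403+np.pi)"
```

```text
t 7.3 pos [0.4672 0.2868 0.0212] ang -2.7403 tilt [ 0.001 -0.    -1.   ] j [ 0.09  0.98 -1.25  1.94  1.08  1.11  0.34] F [-0.7  0.7 -0.1] M [0.05 0.04 0.01] w 0.0601 g 0.0
shift/0.05: [-0.033  0.034  0.363]
turn units: -0.002
```

```bash
python3 -m handwheel '[[[0.7,-0.03,0.03,0.18,0],[0.7,0,0,0.18,0],[0.7,0,0,0,0]]]'|grep -E "pos|force"; python3 -m handwheel '[[[0,0,0,0,0],[0,0,0,0,0],[0,0,0,0,0],[0,0,0,0,0],[0,0,0,0,0]]]'; python3 -c "
from h import *
st()"
```

```text
position: [0.4673, 0.289, 0.0033]
ft_force: [1.3, 0.0, 0.0]
grip_force: 0.0
time: 8.3
position: [0.4674, 0.2891, 0.0039]
orientation: [0.0, -0.2, 0.98, -0.0]
ft_force: [-0.7, -1.0, 5.2]
grip_width: 0.0223
grip_force: 59.5
t 8.3 pos [0.4674 0.2891 0.0039] ang -2.7384 tilt [-0.001 -0.    -1.   ] j [ 0.07  1.   -1.23  1.94  1.11  1.09  0.32] F [-0.7 -1.   5.2] M [-0.32  0.05 -0.01] w 0.0223 g 59.5
```

```bash
python3 -m handwheel '[[[0,0,0,-0.4,0],[0,0,0,-0.8,0],[0,0,0,-0.8,0],[0,0,0,-0.2,0],[0,0,0,0,0]]]'>/dev/null; python3 -c "
from h import *
snap('scene','s4.png',(165,105,265,195),3)
st([.334,.007,.115],-.094+np.pi)"
```

```text
t 8.975 pos [0.4671 0.2885 0.1129] ang -2.7385 tilt [ 0.    -0.001 -1.   ] j [ 0.13  0.87 -1.34  1.85  0.91  1.22  0.46] F [ 0.6 -1.  -2.1] M [-0.07  0.01  0.01] w 0.0223 g 59.2
shift/0.05: [ 4.657 -4.134 -0.037]
turn units: 0.633
```

View pics/s4.png

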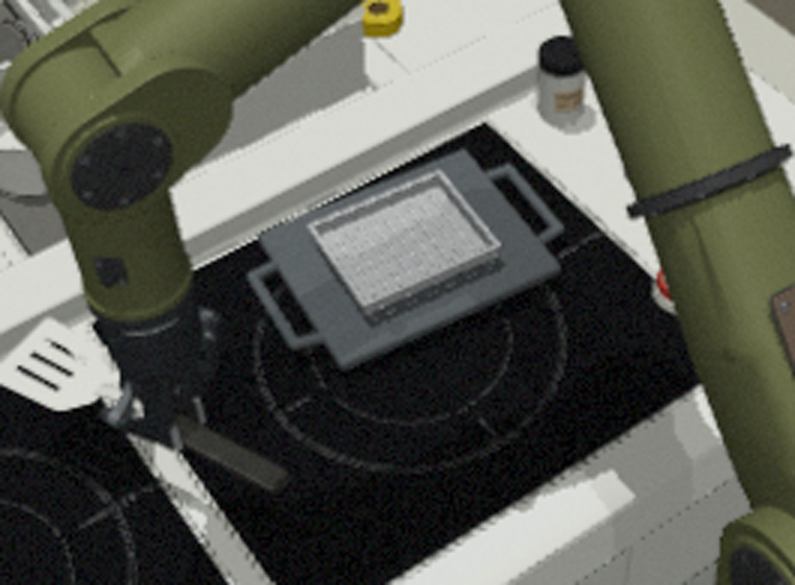

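Turner lifted level and the blade (40,365) looks flat. Checking tilt numerically, then carrying it to the front of the tray.

```bash
python3 -c "
from h import *
d=np.array([np.cos(.403),np.sin(.403)]);n=np.array([-d[1],d[0]]);h=np.array([.4671,.2885])
for s,w in((.186,.04),(.186,-.04),(-.11,0)):
  p=h+s*d+w*n; q=proj('scene',[*p,.11 if s>0 else .118]); print(s,w,(q-[165,105]+.5)*3-.5)"
python3 -m handwheel '[[[0,0.5,-0.44,0,0],[0,0.7,-0.62,0,0],[0,0.7,-0.62,0,0],[0,0.7,-0.62,0,0]]]'|grep -E "pos|force"
python3 -m handwheel '[[[0,0.7,-0.62,0,0],[0,0.7,-0.62,0,0],[0,0.6,-0.53,0,0],[0,0,0,0,0]]]'|grep -E "pos|force"
python3 -m handwheel '[[[0,0,0,0,0.16],[0,0,0,0,0.16],[0,0,0,0,0.16],[0,0,0,0,0.15],[0,0,0,0,0]]]'|grep -E "pos|force"
python3 -c "
from h import *
st([.324,.007,.039],-.094+np.pi)"
```

```text
0.186 0.04 [-11.  379.6]
0.186 -0.04 [ 50.2 319. ]
-0.11 0 [286.3 486.1]
position: [0.3912, 0.1305, 0.112]
ft_force: [0.4, -1.1, -1.5]
grip_force: 59.2
position: [0.3329, 0.0081, 0.1121]
ft_force: [-0.0, 0.4, -2.5]
grip_force: 59.3
position: [0.3356, 0.0123, 0.1131]
ft_force: [-0.6, 0.2, -2.2]
grip_force: 59.3
t 10.6 pos [0.3356 0.0123 0.1131] ang 3.0519 tilt [ 0.  0. -1.] j [ 0.78  0.47 -1.26  2.36  0.68  0.75  0.51] F [-0.6  0.2 -2.2] M [ 0.01 -0.   -0.01] w 0.0226 g 59.3
shift/0.05: [ 0.22  -0.126  1.481]
turn units: 0.005
```

```bash
python3 -m handwheel '[[[0,0.22,-0.13,0.3,0],[0,0,0,0.5,0],[0,0,0,0.4,0],[0,0,0,0,0]]]'|grep -E "pos|force"
python3 -c "
from h import *
snap('scene','s5.png',(165,125,265,195),3)
st([.324,.007,.039],-.094+np.pi)"
```

```text
position: [0.3232, 0.0068, 0.0524]
ft_force: [-0.2, 1.0, -0.8]
grip_force: 59.2
t 11.15 pos [0.3236 0.0069 0.053 ] ang 3.0537 tilt [ 0.002  0.001 -1.   ] j [ 0.62  0.55 -1.06  2.47  0.94  0.6   0.27] F [ 0.3 -0.1 -1.1] M [-0.    0.01 -0.  ] w 0.0221 g 59.3
shift/0.05: [-0.008  0.003  0.281]
turn units: 0.008
```

View pics/s5.png

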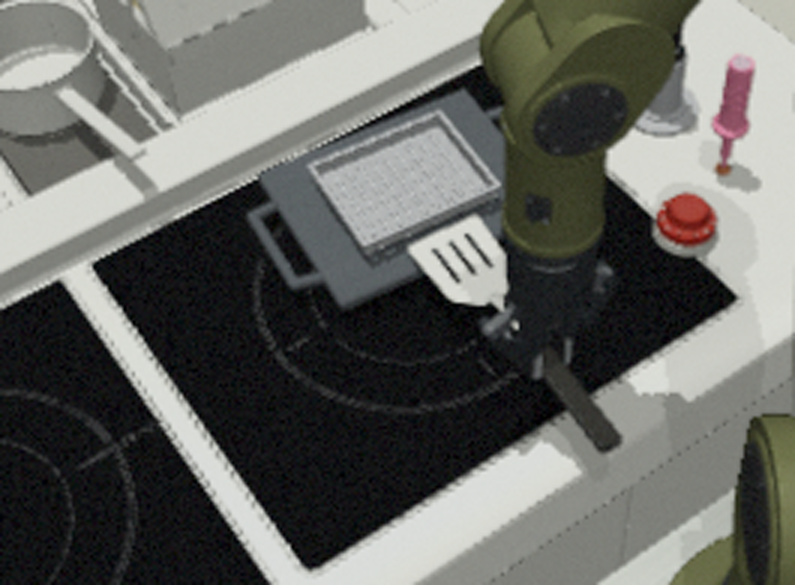

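The blade stands before the tray, with tip corners at (410,245) and (482,215). I'll check those against the prediction.

```bash
python3 -c "
from h import *
a=-.088;d=np.array([np.cos(a),np.sin(a)]);n=np.array([-d[1],d[0]]);h=np.array([.3236,.0069])
f=lambda p:((proj('scene',p)-[165,125]+.5)*3-.5).round(1)
for s,w in((.186,.04),(.186,-.04),(-.11,0)): print(s,w,f([*(h+s*d+w*n),.051 if s>0 else .058]), f([*(h+s*d+w*n),.041 if s>0 else .058]))
C=np.array([.5842,-.0172]);a=-.094;d=np.array([np.cos(a),np.sin(a)]);n=np.array([-d[1],d[0]])
for x,y in((.06,.075),(.06,-.075),(-.06,-.075),(-.06,.075)): print('tray',f([*(C+x*d+y*n),.06]))
"
```

```text
0.186 0.04 [405.7 247.9] [406.3 254.5]
0.186 -0.04 [476.5 215.2] [476.5 221.8]
-0.11 0 [614.2 450.7] [614.2 450.7]
tray [310.6 167.2]
tray [439.3 112.3]
tray [499.  185.2]
tray [366.1 245.2]
```

```bash
python3 -m handwheel '[[[0,0,0,0.14,0],[0,0,0,0.14,0],[0,0,0,0,0]]]'|grep -E "pos|force"
python3 -c "
from h import *
st([.449,-.0045,.039],-.094+np.pi)"
```

```text
position: [0.3242, 0.0064, 0.0396]
ft_force: [0.8, -0.4, -1.8]
grip_force: 59.3
t 11.525 pos [0.3242 0.0064 0.0396] ang 3.0512 tilt [-0.  0. -1.] j [ 0.58  0.57 -1.    2.48  1.02  0.57  0.19] F [ 0.8 -0.4 -1.8] M [0.03 0.11 0.03] w 0.0221 g 59.3
shift/0.05: [-2.505  0.009  0.013]
turn units: 0.005
```

```bash
python3 -m handwheel '[[[0,-0.3,0,0.01,0],[0,-0.3,0,0,0],[0,-0.2,0,0,0],[0,0,0,0,0]]]'|grep -E "pos|force"
python3 -c "
from h import *
snap('scene','s6.png',(255,155,132,100),6)
st([.450,-.0045,.039],-.094+np.pi)"
```

```text
position: [0.3648, 0.0027, 0.0388]
ft_force: [-0.1, 0.6, -2.1]
grip_force: 59.3
t 12.075 pos [0.3639 0.0025 0.0387] ang 3.0495 tilt [ 0.  0. -1.] j [ 0.6   0.62 -1.01  2.39  0.98  0.63  0.29] F [-0.   0.4 -2.4] M [-0.02  0.04  0.05] w 0.0225 g 59.3
shift/0.05: [-1.728  0.018 -0.006]
turn units: 0.002
```

View pics/s6.png

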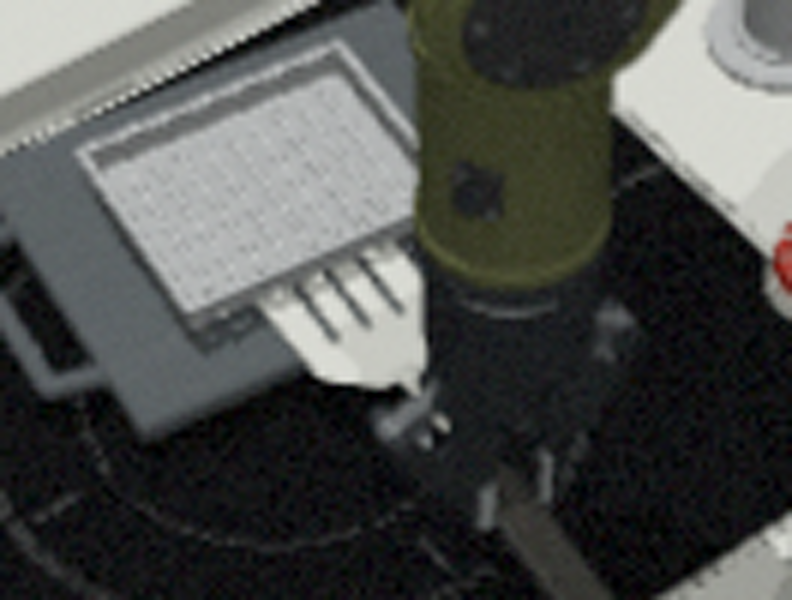

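The blade goes in under the tray's front edge, (265,310) to (410,250), and the tray hasn't moved and there is no force. I'll continue in, then lift.

```bash
python3 -m handwheel '[[[0,-0.4,0,0,0],[0,-0.5,0,0,0],[0,-0.5,0,0,0],[0,-0.35,0.0,0,0],[0,0,0,0,0]]]'|grep -E "pos|force"
python3 -m handwheel '[[[0,0,0,-0.08,0],[0,0,0,-0.08,0],[0,0,0,-0.12,0],[0,0,0,-0.16,0],[0,0,0,0,0]]]'|grep -E "pos|force"
python3 -c "
from h import *
st([.450,-.0045,.039],-.094+np.pi)"
```

```text
position: [0.4512, -0.0053, 0.0386]
ft_force: [-0.9, 0.6, -1.3]
grip_force: 59.3
position: [0.4512, -0.0055, 0.0615]
ft_force: [0.3, 0.2, -3.2]
grip_force: 59.1
t 13.325 pos [ 0.4512 -0.0055  0.0615] ang 3.0499 tilt [-0.001  0.    -1.   ] j [ 0.64  0.68 -1.06  2.15  0.85  0.81  0.5 ] F [ 0.3  0.2 -3.2] M [ 0.02  0.19 -0.03] w 0.022 g 59.1
shift/0.05: [0.026 0.017 0.449]
turn units: 0.003
```

```bash
python3 -m handwheel '[[[0,0,0,-0.15,0],[0,0,0,-0.25,0],[0,0,0,-0.25,0],[0,0,0,-0.15,0],[0,0,0,0,0]]]'|grep -E "pos|force"
python3 -c "
from h import *
st()
def S0(u,v,z): return ray('scene',u/1.25,v/1.25,z)
snap('scene','x.png')
print('ladle',S0(110,350,.03),S0(192,445,.01),S0(130,362,.03))
print('front edge?',[S0(u,v,0)[:2].tolist() for u,v in((330,405),(345,425),(360,440))])
"
```

```text
position: [0.4512, -0.0056, 0.1014]
ft_force: [0.6, 0.1, -3.6]
grip_force: 59.1
t 13.95 pos [ 0.4512 -0.0056  0.1014] ang 3.0497 tilt [-0.001 -0.    -1.   ] j [ 0.69  0.63 -1.13  2.11  0.76  0.89  0.59] F [ 0.6  0.1 -3.6] M [0.04 0.27 0.01] w 0.0221 g 59.1
ladle [0.6563 0.6147 0.03  ] [0.3679 0.5576 0.01  ] [0.6024 0.5901 0.03  ]
front edge? [[0.2861, 0.2975], [0.2321, 0.2958], [0.1889, 0.2887]]
```

```bash
python3 -m handwheel '[[[0,-0.02,0.1,0,-0.012],[0,-0.04,0.2,0,-0.025],[0,-0.06,0.28,0,-0.04],[0,-0.06,0.28,0,-0.04],[0,-0.06,0.28,0,-0.04]]]'|grep -E "pos|force"
python3 -m handwheel '[[[0,-0.06,0.28,0,-0.04],[0,-0.06,0.28,0,-0.04],[0,-0.06,0.28,0,-0.04],[0,-0.08,0.28,0,-0.04],[0,-0.1,0.28,0,-0.04]]]'|grep -E "pos|force"
python3 -m handwheel '[[[0,-0.12,0.27,0,-0.04],[0,-0.13,0.27,0,-0.04],[0,-0.14,0.26,0,-0.04],[0,-0.14,0.26,0,-0.04],[0,-0.14,0.26,0,-0.04]]]'|grep -E "pos|force"
python3 -m handwheel '[[[0,-0.14,0.26,0,-0.04],[0,-0.14,0.25,0,-0.04],[0,-0.14,0.25,0,-0.04],[0,-0.1,0.18,0,-0.03],[0,-0.06,0.1,0,-0.02]]]'|grep -E "pos|force"
python3 -c "
from h import *
st([.503,.281,.022],.5+np.pi)"
```

```text
position: [0.4657, 0.0524, 0.1008]
ft_force: [0.5, 1.5, -3.1]
grip_force: 59.1
position: [0.4769, 0.1233, 0.1008]
ft_force: [0.5, -0.1, -3.5]
grip_force: 59.1
position: [0.4929, 0.1956, 0.1008]
ft_force: [0.8, 0.2, -4.0]
grip_force: 59.1
position: [0.4993, 0.2546, 0.1008]
ft_force: [-0.2, 0.6, -4.0]
grip_force: 59.1
t 16.5 pos [0.4993 0.2546 0.1008] ang -2.6604 tilt [ 0.  0. -1.] j [ 0.15  0.8  -1.17  1.84  0.83  1.1   0.72] F [-0.2  0.6 -4. ] M [-0.09  0.22 -0.01] w 0.0224 g 59.1
shift/0.05: [-0.31   0.433  1.576]
turn units: -0.024
```

```bash
python3 -m handwheel '[[[0,-0.08,0.11,0,0],[0,-0.12,0.16,0,0],[0,-0.11,0.16,0,0],[0,0,0,0.15,0],[0,0,0,0.3,0]]]'|grep -E "pos|force"
python3 -m handwheel '[[[0,0,0,0.4,0],[0,0,0,0.35,0],[0,0,0,0.2,0],[0,0,0,0.1,0],[0,0,0,0,0]]]'|grep -E "pos|force"
python3 -c "
from h import *
st([.503,.281,.010],.5+np.pi)"
```

```text
position: [0.5034, 0.2799, 0.0777]
ft_force: [0.2, 0.4, -2.5]
grip_force: 59.2
position: [0.5032, 0.2801, 0.0257]
ft_force: [0.4, -0.7, -2.7]
grip_force: 59.1
t 17.75 pos [0.5032 0.2801 0.0257] ang -2.662 tilt [ 0.  0. -1.] j [ 0.05  0.9  -1.07  1.86  0.95  1.    0.61] F [ 0.4 -0.7 -2.7] M [-0.11  0.26  0.02] w 0.0224 g 59.1
shift/0.05: [-0.004  0.017  0.314]
turn units: -0.026
```

```bash
python3 -m handwheel '[[[0,0,0,0.1,0],[0,0,0,0.06,0],[0,0,0,0,0],[0,0,0,0,0]]]'>/dev/null; python3 -c "from h import *; st()"
python3 -m handwheel '[[[0,0,0,0.06,0],[0,0,0,0,0],[0,0,0,0,0]]]'>/dev/null; python3 -c "from h import *; st()"
python3 -m handwheel '[[[0,0,0,0.06,0],[0,0,0,0,0],[0,0,0,0,0]]]'>/dev/null; python3 -c "from h import *; st()"
```

```text
t 18.25 pos [0.5033 0.2801 0.0179] ang -2.6621 tilt [-0.  0. -1.] j [ 0.05  0.91 -1.06  1.86  0.97  0.99  0.6 ] F [ 0.5 -0.6 -3.5] M [-0.12  0.16  0.04] w 0.0225 g 59.1
t 18.625 pos [0.5033 0.2801 0.0148] ang -2.6622 tilt [-0. -0. -1.] j [ 0.05  0.91 -1.06  1.87  0.97  0.99  0.6 ] F [ 0.2 -1.  -2.9] M [-0.08  0.04 -0.03] w 0.0225 g 59.2
t 19.0 pos [0.5033 0.2802 0.0119] ang -2.662 tilt [-0.  0. -1.] j [ 0.05  0.92 -1.05  1.87  0.98  0.98  0.59] F [-0.1 -0.  -1.6] M [0.   0.03 0.01] w 0.0222 g 59.3
```

```bash
python3 -m handwheel '[[[0,0,0,0.05,0],[0,0,0,0,0],[0,0.1,0,0,0],[0,0.2,0,0,0],[0,0,0,0,0]]]'>/dev/null; python3 -c "from h import *; st()"
python3 -m handwheel '[[[0,0.3,0,0,0],[0,0.5,0,0,0],[0,0.6,0,0,0],[0,0.6,0,0,0],[0,0.3,0,0,0]]]'>/dev/null; python3 -c "
from h import *
snap('scene','s7.png',(165,125,265,195),3)
st([.39,.219,.004],.5+np.pi)"
```

```text
t 19.625 pos [0.489  0.2725 0.0093] ang -2.6612 tilt [ 0.001 -0.001 -1.   ] j [ 0.05  0.91 -1.05  1.91  0.99  0.96  0.56] F [ 0.5 -0.9 -1.2] M [ 0.02 -0.08 -0.04] w 0.022 g 59.4
t 20.3 pos [0.3854 0.2183 0.0094] ang -2.6606 tilt [ 0.002 -0.001 -1.   ] j [ 0.09  0.8  -1.06  2.22  1.06  0.8   0.35] F [-2.7 -1.7 -1.5] M [-0.16  0.18  0.01] w 0.0224 g 59.4
shift/0.05: [-0.088 -0.031  0.108]
turn units: -0.024
```

View pics/s7.png

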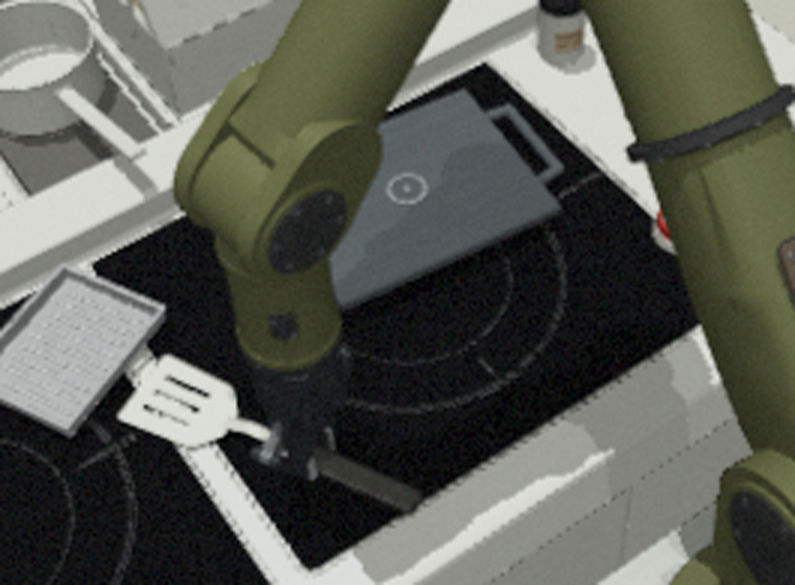

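The tray stands level beside the plate and the ring mark is free at crop (407,188). The blade is clear of the tray. I lay the turner down here on the hob.

```bash
python3 -m handwheel '[[[0,0,0,0.06,0],[0,0,0,0.04,0],[0,0,0,0,0]]]'>/dev/null; python3 -c "from h import *; st()"
python3 -m handwheel '[[[0.65,0,0,0,0],[0.65,0,0,0,0],[0.65,0,0,-0.2,0],[0.65,0,0,-0.4,0],[0.65,0,0,-0.6,0]]]'>/dev/null
python3 -m handwheel '[[[0.65,0,0,-0.8,0],[0.65,0,0,-0.8,0],[0.65,0,0,-0.8,0],[0.65,0,0,-0.8,0],[0.65,0,0,0,0]]]'>/dev/null
python3 - <<'E'
from h import *
st(); s=sense()
from scipy.optimize import least_squares
from scipy.spatial.transform import Rotation as R
D=[([1.351,.507,-.238,1.5,.126,1.149,-.155],(.199,-.592,.231),.325),([1.407,.191,-.263,1.848,.055,1.11,-.122],(.1431,-.4253,.2815),.325),
([1.435,.006,-.262,2.059,.002,1.076,-.075],(.1082,-.3216,.2815),.325),([-.018,.596,-.958,1.813,.56,1.036,-2.364],(.4552,.2948,.1586),.403),
([.14,.82,-1.41,1.81,.85,1.29,.48],(.4569,.2963,.1635),-2.735),([.07,1.,-1.23,1.94,1.11,1.09,.32],(.4674,.2891,.0039),-2.738),
([.78,.47,-1.26,2.36,.68,.75,.51],(.3356,.0123,.1131),3.052),([.58,.57,-1.,2.48,1.02,.57,.19],(.3242,.0064,.0396),3.051),
([.69,.63,-1.13,2.11,.76,.89,.59],(.4512,-.0056,.1014),3.05),([.05,.92,-1.05,1.87,.98,.98,.59],(.5033,.2802,.0119),-2.662),
(list(s["joint_pos"]),tuple(s["position"]),-2.66)]
import itertools
def fk(p,q,sg,full=False):
    o,d1,L1,L2,L3,e1,e2,o5,o7=p; M=np.eye(3);x=np.zeros(3);pts=[]
    M=R.from_euler('z',o+sg[0]*q[0]).as_matrix(); x=x+[0,0,d1]; pts.append(x)
    M=M@R.from_euler('yz',[q[1],sg[1]*q[2]]).as_matrix(); x=x+M@[e1,0,L1]; pts.append(x)
    M=M@R.from_euler('yz',[q[3],sg[2]*q[4]+o5]).as_matrix(); x=x+M@[e2,0,L2]; pts.append(x)
    M=M@R.from_euler('yz',[q[5],sg[3]*q[6]+o7]).as_matrix(); x=x+M@[0,0,L3]; pts.append(x)
    return (M,x,pts)
def res(p,sg):
    r=[]
    for q,x,a in D:
        M,y,_=fk(p,q,sg); W=np.array([[np.cos(a),np.sin(a),0],[np.sin(a),-np.cos(a),0],[0,0,-1]])
        r+=list((y-x)*5)+list((M-W).ravel())
    return np.array(r)
best=None
for sg in itertools.product((1,-1),repeat=4):
  for o in(0,1.57,3.14,-1.57):
   for o7 in(0,1.57,3.14,-1.57):
    f=least_squares(res,[o,.3,.4,.4,.3,0,0,0,o7],args=(sg,),max_nfev=60)
    if best is None or f.cost<best[0].cost: best=(f,sg)
f,sg=best; print(f.cost,sg,f.x.round(3)); np.savez("fk.npz",p=f.x,sg=sg)
print(np.abs(res(f.x,sg)).max()); print(np.round(fk(f.x,s["joint_pos"],sg)[2],3))
E
```

```text
t 20.675 pos [0.3883 0.2205 0.004 ] ang -2.6625 tilt [-0.  0. -1.] j [ 0.08  0.81 -1.05  2.21  1.08  0.79  0.34] F [ 0.7 -0.8 -1.9] M [-0.   -0.05 -0.03] w 0.0227 g 59.4
t 21.925 pos [0.3884 0.2214 0.2273] ang -2.6621 tilt [-0.005 -0.    -1.   ] j [ 0.35  0.5  -1.38  1.94  0.55  1.15  0.81] F [-0.  -1.5 -0.8] M [ 0.01 -0.04  0.05] w 0.0554 g 0.0
8.215570967594687 (-1, -1, 1, -1) [-0.501 -0.166  0.526 -0.118  0.103  0.274 -0.031 -0.984  0.423]
1.2242684793811325
[[ 0.     0.    -0.166]
 [ 0.427  0.248  0.162]
 [ 0.368  0.262  0.269]
 [ 0.339  0.205  0.188]]
```

```bash
cat > kin.py <<'E'
from h import *
import itertools
from scipy.optimize import least_squares
from scipy.spatial.transform import Rotation as R
D=[([1.351,.507,-.238,1.5,.126,1.149,-.155],(.199,-.592,.231),.325),([1.407,.191,-.263,1.848,.055,1.11,-.122],(.1431,-.4253,.2815),.325),
([1.435,.006,-.262,2.059,.002,1.076,-.075],(.1082,-.3216,.2815),.325),([-.018,.596,-.958,1.813,.56,1.036,-2.364],(.4552,.2948,.1586),.403),
([.14,.82,-1.41,1.81,.85,1.29,.48],(.4569,.2963,.1635),-2.735),([.07,1.,-1.23,1.94,1.11,1.09,.32],(.4674,.2891,.0039),-2.738),
([.78,.47,-1.26,2.36,.68,.75,.51],(.3356,.0123,.1131),3.052),([.58,.57,-1.,2.48,1.02,.57,.19],(.3242,.0064,.0396),3.051),
([.69,.63,-1.13,2.11,.76,.89,.59],(.4512,-.0056,.1014),3.05),([.05,.92,-1.05,1.87,.98,.98,.59],(.5033,.2802,.0119),-2.662),
([.35,.5,-1.38,1.94,.55,1.15,.81],(.3884,.2214,.2273),-2.662)]
def frames(sg,off,q):
    M=R.identity(); F=[]
    for i in range(7):
        M=M*R.from_euler('zyzyzyz'[i],sg[i]*q[i]+off[i]); F.append(M.as_matrix())
    return F
def W(a): return np.array([[np.cos(a),np.sin(a),0],[np.sin(a),-np.cos(a),0],[0,0,-1]])
E
python3 - <<'E'
from kin import *
out=[]
for sg in itertools.product((1,-1),repeat=7):
    if sg[1]<0: continue
    for o1,o7 in itertools.product((0,np.pi/2,np.pi,-np.pi/2),repeat=2):
        for o5 in (0,np.pi):
            off=[o1,0,0,0,o5,0,o7]
            e=np.mean([np.linalg.norm(frames(sg,off,q)[-1]-W(a)) for q,x,a in D]); out.append((e,sg,off))
out.sort(key=lambda t:t[0]); 
for e,sg,off in out[:4]:
    f=least_squares(lambda o:np.concatenate([(frames(sg,o,q)[-1]-W(a)).ravel() for q,x,a in D]),off)
    A=[];b=[]
    for q,x,a in D:
        F=frames(sg,f.x,q); A.append(np.hstack([np.eye(3),F[2],F[4],F[6]])); b.append(x)
    L,rs,_,_=np.linalg.lstsq(np.vstack(A),np.hstack(b),rcond=1e-6)
    print(round(e,3),f.cost,sg,np.round(f.x,2),L.round(3),np.abs(np.vstack(A)@L-np.hstack(b)).max())
E
```

```text
0.008 0.0005408756019249877 (-1, 1, -1, 1, -1, 1, -1) [ 3.09  0.   -0.01 -0.   -0.   -0.   -1.63] [ 0.007 -0.07   1.92  -0.022 -0.438 -0.318 -0.424  0.441 -0.512  0.032
  0.004  1.952] 0.17567440298286033
0.008 0.0005408756019251278 (-1, 1, -1, 1, -1, 1, -1) [-1.63  0.   -0.01 -0.   -0.   -0.   -0.06] [ 0.192 -0.064 -7.005  0.252 -0.199  0.01  -0.042  0.593 -0.042  0.014
 -0.093 -7.231] 0.16178600482205213
0.008 0.0005408756019248426 (-1, 1, -1, 1, -1, -1, -1) [ 3.09  0.   -0.01 -0.    3.14  0.    1.51] [ 0.007 -0.07   1.92  -0.022 -0.438 -0.318  0.424 -0.441 -0.512  0.032
  0.004  1.952] 0.17567448467767702
0.008 0.0005408756019251446 (-1, 1, -1, 1, -1, 1, -1) [ 1.52  0.   -0.01 -0.   -0.   -0.    3.08] [ 0.115 -0.07   8.354 -0.265 -0.254  0.244 -0.374 -0.133 -0.086  0.01
 -0.056  8.714] 0.15402962411562504
```

```bash
cat >> kin.py <<'E'
sg=(-1,1,-1,1,-1,1,-1)
def fit(o1):
    off=[o1,0,0,0,0,0,o1-3.09-1.63]
    A=[];b=[]
    for q,x,a in D:
        F=frames(sg,off,q); A.append(np.hstack([np.eye(3)[:,2:],F[2],F[4],F[6][:,2:]])); b.append(x)
    A=np.vstack(A);b=np.hstack(b); L=np.linalg.lstsq(A,b,rcond=1e-3)[0]
    return np.abs(A@L-b).max(),off,L
def pts(q,off,L):
    F=frames(sg,off,q); s=np.array([0,0,L[0]]); e=s+F[2]@L[1:4]; w=e+F[4]@L[4:7]; return np.round([s,e,w,w+F[6][:,2]*L[7]],3)
E
python3 - <<'E'
from kin import *
B=sorted([fit(o) for o in np.arange(-3.14,3.14,.02)],key=lambda t:t[0])[:3]
for b in B: print(b[0],np.round(b[1],2),b[2].round(3))
for q,x,a in D[-4:]: print(pts(q,*B[0][1:]).tolist(),x)
E
```

```text
0.0043748511992125205 [ 0.    0.    0.    0.    0.    0.   -4.72] [-0.191 -0.005 -0.023  0.576 -0.001 -0.001  0.383 -0.078]
0.005871523774939547 [-0.02  0.    0.    0.    0.    0.   -4.74] [-0.056  0.    -0.018  0.575 -0.     0.003  0.383  0.056]
0.006364191718608719 [ 0.02  0.    0.    0.    0.    0.   -4.7 ] [-0.324 -0.01  -0.028  0.577 -0.002 -0.005  0.383 -0.21 ]
[[0.0, 0.0, -0.191], [0.263, -0.192, 0.285], [0.325, 0.005, -0.038], [0.325, 0.006, 0.04]] (0.3242, 0.0064, 0.0396)
[[0.0, 0.0, -0.191], [0.264, -0.236, 0.263], [0.452, -0.006, 0.023], [0.452, -0.005, 0.1]] (0.4512, -0.0056, 0.1014)
[[0.0, 0.0, -0.191], [0.467, -0.039, 0.144], [0.505, 0.278, -0.068], [0.505, 0.278, 0.009]] (0.5033, 0.2802, 0.0119)
[[0.0, 0.0, -0.191], [0.274, -0.11, 0.304], [0.389, 0.222, 0.151], [0.388, 0.222, 0.229]] (0.3884, 0.2214, 0.2273)
```

```bash
cat >> kin.py <<'E'
OFF=[0,0,0,0,0,0,-4.72]; LL=np.array([.19,0,0,.576,0,0,.383,.303])
def fk(q):
    F=frames(sg,OFF,q); x=np.array([0,0,LL[0]])+F[2][:,2]*LL[3]+F[4][:,2]*LL[6]+F[6][:,2]*LL[7]; return x,F[6]
def jac(q):
    x,M=fk(q); J=np.zeros((6,7))
    for i in range(7):
        d=np.array(q,float); d[i]+=1e-5; y,N=fk(d); J[:3,i]=(y-x)/1e-5; J[3:,i]=R.from_matrix(N@M.T).as_rotvec()/1e-5
    return x,M,J
def sim(q,wps,k=0,qn=None,n=40):
    "wps: (pos, tool x world angle (unwrapped)); straight interpolation"
    q=np.array(q,float); H=[]
    x0,M=fk(q); a0=np.arctan2(M[1,0],M[0,0])
    for xt,at in wps:
        at=a0+(at-a0)
        for t in np.linspace(0,1,n+1)[1:]:
            for _ in range(2):
                x,M,J=jac(q); e=np.r_[x0+(np.array(xt)-x0)*t-x,R.from_matrix(W(a0+(at-a0)*t)@M.T).as_rotvec()]
                P=np.linalg.pinv(J); q=q+P@e
            if k: q=q+k/n*(np.eye(7)-P@J)@(np.array(qn)-q)
            H.append(q)
        x0,a0=np.array(xt,float),at
    return q,H
E
python3 - <<'E'
from kin import *
q3=[1.435,.006,-.262,2.059,.002,1.076,-.075]; a=.325
wps=[((.1976,-.2509,.2815),a),((.302,-.12,.2815),a),((.331,.051,.2815),a),((.4576,.2978,.2805),.403),((.4552,.2948,.1586),.403)]
print("obs  ",D[3][0])
mid=np.array([0,.9,-.04,1.25,1.57,1.06,0]); q0=D[0][0]
for n,k,qn in(("pinv",0,None),("start",1,q0),("mid",1,mid),("start3",3,q0),("mid3",3,mid)):
    q,_=sim(q3,wps,k,qn); print(n,q.round(2), sim(q,[((.4569,.2963,.1635),.403+np.pi)],2*k,qn,80)[0].round(2))
print("obs half turn",D[4][0])
E
```

```text
obs   [-0.018, 0.596, -0.958, 1.813, 0.56, 1.036, -2.364]
pinv [-0.01  0.59 -0.89  1.82  0.54  1.   -2.31] [ 0.17  1.03 -1.66  1.81  1.03  1.52  0.32]
start [-0.27  0.48 -0.45  1.82  0.26  0.9  -2.02] [ 0.09  0.68 -1.12  1.81  0.68  1.1   0.69]
mid [-0.44  0.45 -0.19  1.82  0.11  0.87 -1.86] [ 0.08  0.67 -1.1   1.81  0.67  1.09  0.7 ]
start3 [-0.33  0.47 -0.36  1.82  0.2   0.89 -1.96] [ 0.07  0.65 -1.07  1.81  0.65  1.08  0.72]
mid3 [-0.46  0.45 -0.17  1.82  0.09  0.87 -1.85] [ 0.09  0.68 -1.12  1.81  0.69  1.11  0.68]
obs half turn [0.14, 0.82, -1.41, 1.81, 0.85, 1.29, 0.48]
```

```bash
cat >> kin.py <<'E'
lo=np.array([-3.08,-.24,-1.43,0,-1.52,.17,-2.89]);hi=np.array([3.08,2.05,1.35,2.5,4.66,1.96,2.89])
post=np.c_[np.full(40,.267),np.full(40,-.342),np.linspace(0,.775,40)]; bar=np.c_[np.linspace(.267,1.2,40),np.full(40,-.342),np.full(40,.775)]
PB=np.vstack([post,bar])
def clr(q):
    F=frames(sg,OFF,q); s=np.array([0,0,LL[0]]); e=s+F[2][:,2]*LL[3]; w=e+F[4][:,2]*LL[6]; t=w+F[6][:,2]*LL[7]
    P=np.vstack([s+(e-s)*u for u in np.linspace(0,1,15)]+[e+(w-e)*u for u in np.linspace(0,1,15)]+[w+(t-w)*u for u in np.linspace(0,1,10)])
    return np.linalg.norm(P[:,None]-PB[None],axis=2).min()-.0165
def mar(H): H=np.array(H); return min((H-lo).min(),(hi-H).min()),round(min(clr(q) for q in H[::4]),3)
E
python3 - <<'E'
from kin import *
q=list(np.round(sense()["joint_pos"],4)); a=-2.662
print(q)
for t in np.arange(-1,6.3,.8):
    qa,Ha=sim(q,[((.388,.221,.25),a-t)],n=60)
    qb,Hb=sim(qa,[((.45,-.05,.27),a-t),((.545,-.325,.27),a-t)],n=30)
    print(round(t,2),"turn",np.round(mar(Ha),2),"move",np.round(mar(Hb),3),qb.round(2))
E
```

```text
[np.float64(0.3509), np.float64(0.5038), np.float64(-1.379), np.float64(1.9443), np.float64(0.549), np.float64(1.1501), np.float64(0.8061)]
-1.0 turn [-0.25  0.19] move [-0.454 -0.01 ] [ 1.15  1.08 -1.82  1.41  1.1   1.86  2.65]
-0.2 turn [-0.03  0.21] move [-0.219 -0.012] [ 1.18  0.91 -1.54  1.41  0.91  1.64  2.  ]
0.6 turn [0.06 0.23] move [-1.807  0.17 ] [ 0.42  0.5   0.19  1.41 -0.1   1.24 -4.22]
1.4 turn [0.06 0.23] move [-2.562  0.18 ] [ 0.34  0.51  0.33  1.41 -0.17  1.25 -4.95]
2.2 turn [0.06 0.23] move [-3.313  0.183] [ 0.26  0.52  0.47  1.41 -0.24  1.26 -5.69]
3.0 turn [0.07 0.23] move [-4.058  0.186] [ 0.19  0.55  0.6   1.41 -0.31  1.28 -6.43]
3.8 turn [0.07 0.23] move [-4.789  0.188] [ 0.13  0.57  0.73  1.41 -0.38  1.3  -7.16]
4.6 turn [-0.26  0.23] move [-5.498  0.189] [ 0.07  0.61  0.86  1.41 -0.46  1.33 -7.9 ]
5.4 turn [-1.02  0.24] move [-6.166  0.19 ] [ 0.02  0.65  0.99  1.41 -0.54  1.37 -8.62]
6.2 turn [-1.78  0.24] move [-6.79  0.19] [-0.03  0.7   1.13  1.41 -0.63  1.42 -9.34]
```

```bash
python3 - <<'E'
from kin import *
q=list(sense()["joint_pos"]); a=-2.662
for t in np.arange(0,5.1,.5):
    qb,H=sim(q,[((.388,.221,.25),a-t),((.45,-.05,.27),a-t),((.545,-.325,.27),a-t),((.545,-.325,.126),a-t)],n=40)
    print(round(t,2),"turn",np.round(mar(H[:40]),2),"move",np.round(mar(H[40:80]),3),np.round(mar(H[80:120]),3),"down",np.round(mar(H[120:]),3),qb.round(2))
E
```

```text
0.0 turn [0.03 0.22] move [-0.15   0.098] [-0.148 -0.006] down [-0.027  0.025] [ 1.17  1.   -1.37  1.61  0.99  1.38  1.72]
0.5 turn [0.06 0.23] move [0.06  0.162] [ 0.062 -0.005] down [ 0.194 -0.007] [ 1.12  0.87 -1.15  1.61  0.84  1.22  1.34]
1.0 turn [0.06 0.23] move [0.3   0.215] [0.313 0.029] down [ 0.437 -0.008] [ 1.04  0.77 -0.91  1.61  0.67  1.1   0.98]
1.5 turn [0.06 0.23] move [0.49  0.248] [0.527 0.061] down [0.655 0.026] [ 0.94  0.7  -0.71  1.61  0.51  1.02  0.62]
2.0 turn [0.07 0.23] move [0.459 0.266] [0.492 0.085] down [0.688 0.054] [ 0.85  0.66 -0.54  1.61  0.39  0.97  0.23]
2.5 turn [0.07 0.23] move [0.44  0.278] [0.473 0.104] down [0.707 0.078] [ 0.77  0.64 -0.4   1.61  0.29  0.95 -0.18]
3.0 turn [0.07 0.23] move [0.428 0.286] [0.461 0.118] down [0.718 0.097] [ 0.71  0.62 -0.28  1.61  0.2   0.93 -0.6 ]
3.5 turn [0.08 0.24] move [0.421 0.293] [0.454 0.13 ] down [0.725 0.113] [ 0.64  0.62 -0.18  1.61  0.13  0.92 -1.04]
4.0 turn [0.08 0.24] move [0.319 0.298] [0.449 0.141] down [0.728 0.128] [ 0.59  0.61 -0.08  1.61  0.06  0.92 -1.47]
4.5 turn [-0.17  0.24] move [-0.152  0.303] [0.447 0.15 ] down [0.729 0.141] [ 0.54  0.61  0.    1.61 -0.    0.92 -1.92]
5.0 turn [-0.64  0.24] move [-0.624  0.307] [0.061 0.158] down [0.511 0.15 ] [ 0.49  0.61  0.08  1.61 -0.06  0.92 -2.37]
```

```bash
for i in 1 2 3 4 5; do :; done
python3 -m handwheel '[[[0.55,0,0,-0.2,0.2],[0.55,0,0,-0.2,0.2],[0.55,0,0,0,0.2],[0.55,0,0,0,0.2],[0.55,0,0,0,0.2]]]'|grep pos
python3 -m handwheel '[[[0.55,0,0,0,0.2],[0.55,0,0,0,0.2],[0.55,0,0,0,0.2],[0.55,0,0,0,0.2],[0.55,0,0,0,0.2]]]'|grep pos
python3 -m handwheel '[[[0.55,0,0,0,0.2],[0.55,0,0,0,0.2],[0.55,0,0,0,0.2],[0.55,0,0,0,0.2],[0.55,0,0,0,0.2]]]'|grep pos
python3 -m handwheel '[[[0.55,0,0,0,0.2],[0.55,0,0,0,0.2],[0.55,0,0,0,0.2],[0.55,0,0,0,0.2],[0.55,0,0,0,0.2]]]'|grep pos
python3 -m handwheel '[[[0.55,0,0,0,0.2],[0.55,0,0,0,0.2],[0.55,0,0,0,0.2],[0.55,0,0,0,0.2],[0.55,0,0,0,0.2]]]'|grep pos
python3 - <<'E'
from kin import *
st([.45,-.05,.27])
s=snap('scene','x1.png'); t=snap('top','x2.png'); 
print('ring approx scene',(407/3+165,188/3+125),S(407,188+60,.03))
g=cv2.cvtColor(s["pixels"],cv2.COLOR_RGB2GRAY)[175:200,285:320].astype(int)
print('scene patch max cols/rows'); print(g.max(), g.mean())
p=proj('top',[.588,-.022,.03]); print('top proj',p)
gt=cv2.cvtColor(t["pixels"],cv2.COLOR_RGB2GRAY); u,v=p.astype(int); print(gt[v-10:v+11:2,u-14:u+15:2])
a=np.load('scene.npz')["pixels"]
print('patch');print(g[:, ::1][:25:1,4:32])
E
```

```text
position: [0.3873, 0.2196, 0.2437]
position: [0.3872, 0.2197, 0.2437]
position: [0.3871, 0.2197, 0.2436]
position: [0.3871, 0.2197, 0.2436]
position: [0.3871, 0.2197, 0.2436]
t 25.05 pos [0.3871 0.2197 0.2436] ang -0.3107 tilt [-0.001  0.001 -1.   ] j [-0.24  0.23 -0.42  1.92  0.11  1.01 -2.58] F [-0.1  0.1  0.7] M [-0.05  0.02 -0.04] w 0.047 g 0.0
shift/0.05: [ 2.846  4.752 -0.526]
ring approx scene (300.66666666666663, 187.66666666666666) [ 0.5924 -0.0245  0.03  ]
scene patch max cols/rows
149 99.11542857142857
top proj [311.4 177.6]
[[ 82  86  69  70  68  69  68  70  66  65  67  65  69  71  70]
 [ 76  86  68  68  67  66  69  69  69  73  69  72  67  70  69]
 [ 71  90  75  73  68  65  90  86 103  64  71  70  67  67  66]
 [107  84  91  70  65 112 136  59  95 148  64  64  64  71  64]
 [129  85  86  66  61  87  61  66  65  64  85  72  72  71  67]
 [179  82  86  69  63  59  66 222  63  66 138  71  70  73  69]
 [177  73  89  70  65 163  61  63  64  88  92  65  70  68  68]
 [174  67  89  81  68  98 130 102 102 127  63  70  70  67  65]
 [169 126  89  86  67  66  57  58  60  62  70  70  69 
[... 2367 characters left out ...]
 95  96  95  92  97  98  98  96  97  93  94  95  95  94  93  96  98  98
   99  97 100  97  95  98  99 101  98  98]
 [ 97  94  97  95  94  95 100  99  93  97  96  94  96  96  97  95 100 100
   97  98 100  95  97  98 101  96  98  94]
 [ 94  97  96  98  95  95  95  96  96  96  96  95  99  99  97  99  96  96
   97 100  98 101  97  94  94 100  99  96]
 [ 96  98  97  96  98  96  97  96  99  94  97 100  97  99  99  95 100  97
  101  97  97 101  95  99  97  96  98  98]
 [ 97  99  98  99 100  97  96  98  95  96  97  96 100  98  97  98  99  96
   95  97  98  98  96  96 101  98  97  96]
 [ 98  97  98  96  97  98  97  96  98  99  97  98  97  97  96  96  99  98
   97  99  98  97  98 101 100  98  94  94]]
```

```bash
python3 - <<'E'
from kin import *
def cen(cam,x0,x1,y0,y1,bg,th):
    g=cv2.cvtColor(np.load(cam+'.npz')["pixels"],cv2.COLOR_RGB2GRAY).astype(float)[y0:y1,x0:x1]-bg; g[g<th]=0
    v,u=np.mgrid[y0:y1,x0:x1]; r=((u*g).sum()/g.sum(),(v*g).sum()/g.sum()); return np.round(r,2),ray(cam,*r,.03)
print(cen('scene',291,310,180,195,97,8)); print(cen('scene',298,304,185,190,97,8),"dot")
print(cen('top',304,322,170,188,67,25)); print(cen('top',309,315,174,181,67,25),"dot")
# stand/probe from top frame: grip dark, foot bright
q=list(sense()["joint_pos"]); a=-.3107
for t in (0,.4,.8,1.2):
    qb,H=sim(q,[((.45,-.05,.27),a-t),((.545,-.325,.27),a-t),((.545,-.325,.126),a-t),((.545,-.325,.22),a-t),((.588,-.024,.2),a-t)],n=40)
    print(t,[np.round(mar(H[i*40:i*40+40]),3).tolist() for i in range(5)],H[119].round(2))
t=np.load('top.npz')["pixels"]; print(proj('top',[.545,-.325,0]),proj('top',[.545,-.325,.172]),proj('scene',[.545,-.325,0]),proj('scene',[.545,-.325,.172]))
E
```

```text
(array([300.19, 187.44]), array([ 0.5923, -0.0239,  0.03  ]))
(array([300.16, 187.36]), array([ 0.5927, -0.024 ,  0.03  ])) dot
(array([311.19, 177.14]), array([ 0.59  , -0.0215,  0.03  ]))
(array([311.21, 176.9 ]), array([ 0.5909, -0.0218,  0.03  ])) dot
0 [[0.328, 0.298], [0.451, 0.137], [0.727, 0.124], [0.755, 0.123], [0.706, 0.131]] [ 0.61  0.61 -0.11  1.61  0.08  0.92 -1.42]
0.4 [[0.319, 0.3], [0.449, 0.144], [0.728, 0.132], [0.753, 0.132], [0.593, 0.138]] [ 0.57  0.61 -0.06  1.61  0.04  0.92 -1.79]
0.8 [[0.287, 0.303], [0.302, 0.15], [0.729, 0.14], [0.737, 0.14], [0.223, 0.145]] [ 0.54  0.61 -0.    1.61  0.    0.92 -2.15]
1.2 [[-0.096, 0.306], [-0.081, 0.155], [0.364, 0.146], [0.366, 0.147], [-0.147, 0.151]] [ 0.51  0.61  0.05  1.61 -0.04  0.92 -2.52]
[396.9 173. ] [404.8 157.3] [384.1 161.5] [389.  121.1]
```

```bash
python3 - <<'E'
from kin import *
g=cv2.cvtColor(np.load('scene.npz')["pixels"],cv2.COLOR_RGB2GRAY); print(g[116:150,378:402])
P=np.array
print([proj('scene',[.545,-.325,z]).tolist() for z in (.003,.084,.089,.093,.172)])
g=cv2.cvtColor(np.load('top.npz')["pixels"],cv2.COLOR_RGB2GRAY); print(g[154:182:2,384:414])
print([proj('top',[.545,-.325,z]).tolist() for z in (.003,.084,.089,.093,.172)])
E
python3 -m handwheel '[[[0.55,0.25,0.45,-0.1,0],[0.55,0.5,0.85,-0.1,0],[0.55,0.5,0.85,-0.1,0],[0.55,0.5,0.85,-0.1,0],[0.55,0.5,0.85,-0.1,0]]]'|grep pos
python3 -m handwheel '[[[0.55,0.5,0.8,0,0],[0.55,0,0,0,0.16],[0.55,0,0,0,0.16],[0.55,0,0,0,0.16],[0.55,0,0,0,0]]]'|grep -E "pos|force"
python3 -c "
from h import *
st([.545,-.325,.27])"
```

```text
[[149 132 125 126 128 174 216 215 215 215 215 215 215 214 214 215 215 215
  213 214 208 191 194 192]
 [130 130 127 119 136 187 215 216 215 216 215 214 215 214 215 215 215 214
  213 216 215 212 205 194]
 [131 129 126 116 141 196 215 216 215 211 209 206 204 206 212 214 214 217
  216 215 215 215 215 206]
 [133 124 123 124 134 183 214 213 204 197 192 194 193 191 193 207 214 214
  214 215 215 216 216 215]
 [134 129 130 123 139 187 213 197 166 189 193 192 192 190 180 193 209 216
  216 217 215 216 214 216]
 [134 132 129 124 147 197 206 166 130 172 188 186 185 193 189 174 182 215
  215 216 216 214 215 214]
 [132 130 130 121 150 202 207 153  87 143 163 184 186 182 168 139 171 217
  215 214 217 215 215 215]
 [133 129 127 123 164 216 200 107  24  59 107 137 146 118  89  92 176 215
  215 216 214 215 215 215]
 [134 130 128 133 175 216 197  66  22   4  15  21   6  19  14 115 191 215
  215 213 215 214 215 216]
 [130 131 125 131 175 215 197  72  19  18  15  22  24  20  11 127 199 216
  214 215 215 215 216 215]
 [133 129 126 129 175 215 197  63   7  11  21  14  22  24  18 145 215 215
  214 216 216 21
[... 3870 characters left out ...]
 101  76  88 189 185  85  94  89  88  91  91]
 [202 205 212  97 180 190 187 187 192 102 173  85  93  70  83  81  73  95
   85  87 101  83 188 171  88  91  93  92  92  88]
 [202 203 208 209  92 107 187 193 189 184 190 118  78  78  63  97  99  97
   95  93  88  82 145 188  93  89  96  94  89  89]]
[[397.0, 172.8], [400.6, 165.7], [400.8, 165.3], [401.0, 164.9], [404.8, 157.3]]
position: [0.437, 0.0011, 0.2692]
position: [0.4486, -0.0429, 0.2689]
ft_force: [0.4, 0.1, 0.2]
grip_force: 0.0
t 26.4 pos [ 0.4486 -0.0429  0.2689] ang -0.6788 tilt [-0.001  0.001 -1.   ] j [ 0.19  0.2  -0.18  1.87  0.04  1.08 -2.26] F [0.4 0.1 0.2] M [-0.01 -0.02  0.01] w 0.0471 g 0.0
shift/0.05: [ 5.043  3.18  -0.025]
```

```bash
python3 -m handwheel '[[[0.55,0.4,0.25,0,0],[0.55,0.75,0.47,0,0],[0.55,0.75,0.47,0,0],[0.55,0.75,0.47,0,0],[0.55,0.75,0.47,0,0]]]'|grep -E "pos|force"
python3 -m handwheel '[[[0.55,0.75,0.47,0,0],[0.55,0.75,0.47,0,0],[0.55,0.45,0.28,0,0],[0.55,0,0,0,0]]]'|grep -E "pos|force"
python3 -c "
from h import *
st([.545,-.3255,.126])"
```

```text
position: [0.5139, -0.2341, 0.269]
ft_force: [0.6, 0.7, 0.9]
grip_force: 0.0
position: [0.5503, -0.3439, 0.2679]
ft_force: [-0.2, 0.0, 0.5]
grip_force: 0.0
t 27.525 pos [ 0.5503 -0.3439  0.2679] ang -0.6812 tilt [-0.001  0.001 -1.   ] j [ 0.56  0.52 -0.07  1.37  0.04  1.26 -1.76] F [-0.2  0.   0.5] M [ 0.04 -0.03  0.03] w 0.0471 g 0.0
shift/0.05: [-0.309 -0.222  2.838]
```

```bash
python3 -m handwheel '[[[0.55,-0.31,-0.22,0.3,0],[0.55,0,0,0.4,0],[0.55,0,0,0,0]]]'|grep -E "pos|force"
python3 - <<'E'
from h import *
d=snap('scene','x3.png')
st([.545,-.3255,.126])
g=cv2.cvtColor(d["pixels"],cv2.COLOR_RGB2GRAY); print(g[116:146:3,378:402])
E
```

```text
position: [0.5449, -0.3217, 0.233]
ft_force: [-0.4, -0.2, -0.4]
grip_force: 0.0
t 27.95 pos [ 0.5455 -0.3224  0.2342] ang -0.6797 tilt [-0.001 -0.    -1.   ] j [ 0.54  0.51 -0.07  1.47  0.04  1.16 -1.79] F [0.2 0.7 0.1] M [ 0.03 -0.08 -0.02] w 0.0466 g 0.0
shift/0.05: [0.034 0.054 2.164]
[[136 125 116 116 124 172 214 214 213 214 213 213 213 215 214 215 214 214
  213 213 205 191 194 191]
 [124 117 116 115 132 183 214 211 199 187 182 187 187 182 187 203 215 214
  214 213 213 214 214 214]
 [125 121 121 115 149 200 204 152  59 110 147 156 158 151 115  98 168 213
  214 214 214 213 212 213]
 [126 125 123 124 169 213 195  65  19  14  12  13  13  13  14 123 198 213
  214 215 213 214 213 214]
 [126 124 120 142 188 204 187  15  24  18  19  15  22  13  28 145 213 214
  214 214 214 214 214 214]
 [127 120 118 121 139 146 104  20  15  25  22  10  11  22  81 169 213 215
  214 213 214 214 213 213]
 [131 137 131 134 131 117  44  20  11  23  28  19  22  32 125 197 213 214
  213 214 214 214 214 214]
 [133 130 132 141 146  95  23  14  21  27  10  15  25  46 152 215 213 214
  214 213 214 214 213 214]
 [197 198 187 135  44  63  41  32  19  17   8  15  18  39  80 167 214 215
  214 213 213 214 214 213]
 [197 186 146 119  33  31  29  13  25  36  34  26  14   8  34 110 183 214
  213 214 214 214 214 213]]
```

```bash
python3 -m handwheel '[[[0.55,0.03,0.05,0.4,0],[0.55,0,0,0.5,0],[0.55,0,0,0.3,0],[0.55,0,0,0,0]]]'|grep -E "pos|force"
python3 -m handwheel '[[[0.55,0,0,0.4,0],[0.55,0,0,0.4,0],[0.55,0,0,0.15,0],[0.55,0,0,0,0]]]'|grep -E "pos|force"
python3 -m handwheel '[[[0,0,0,0,0],[0,0,0,0,0],[0,0,0,0,0],[0,0,0,0,0]]]'
python3 -c "
from h import *
st([.545,-.3255,.126])"
```

```text
position: [0.5451, -0.3261, 0.1739]
ft_force: [0.1, -0.1, 0.5]
grip_force: 0.0
position: [0.5456, -0.3265, 0.1273]
ft_force: [-0.8, -0.2, 0.8]
grip_force: 0.0
time: 29.45
position: [0.5461, -0.3266, 0.128]
orientation: [0.0, 0.942, -0.335, 0.001]
ft_force: [0.4, 1.0, 5.5]
grip_width: 0.0259
grip_force: 58.7
t 29.45 pos [ 0.5461 -0.3266  0.128 ] ang -0.6827 tilt [ 0.002 -0.001 -1.   ] j [ 0.54  0.61 -0.07  1.61  0.05  0.92 -1.8 ] F [0.4 1.  5.5] M [0.07 0.07 0.01] w 0.0259 g 58.7
shift/0.05: [-0.03  -0.003  0.04 ]
```

```bash
python3 -m handwheel '[[[0,0,0,-0.1,0],[0,0,0,-0.3,0],[0,0,0,-0.4,0],[0,0,0,-0.5,0],[0,0,0,-0.5,0]]]'|grep -E "pos|force|width"
python3 -m handwheel '[[[0,0,0,-0.4,0],[0,0,0,-0.1,0],[0,0,0,0,0]]]'|grep -E "pos|force|width"
python3 - <<'E'
from kin import *
st([.591,-.023,.20])
q=list(sense()["joint_pos"]); a=-.6827
qb,H=sim(q,[((.591,-.023,.24),a),((.591,-.023,.131),a)],n=40); print(mar(H[:40]),mar(H[40:]),qb.round(2))
d=snap('scene','x4.png')
E
```

```text
position: [0.545, -0.3264, 0.2183]
ft_force: [-0.2, 0.4, -1.5]
grip_width: 0.0263
grip_force: 59.1
position: [0.5451, -0.3263, 0.2419]
ft_force: [-0.4, 1.3, -1.6]
grip_width: 0.026
grip_force: 59.1
t 30.45 pos [ 0.5451 -0.3263  0.2419] ang -0.6829 tilt [-0.  0. -1.] j [ 0.54  0.51 -0.07  1.46  0.04  1.18 -1.79] F [-0.4  1.3 -1.6] M [-0.04  0.01  0.03] w 0.026 g 59.1
shift/0.05: [-3.116 -5.286  0.837]
(np.float64(0.614898077718129), np.float64(0.151)) (np.float64(0.5995243460919903), np.float64(0.295)) [ 0.11  0.55 -0.1   1.73  0.07  0.87 -2.29]
```

```bash
python3 -m handwheel '[[[0,-0.15,-0.25,0,0],[0,-0.3,-0.5,0,0],[0,-0.4,-0.68,0,0],[0,-0.4,-0.68,0,0],[0,-0.4,-0.68,0,0]]]'|grep -E "pos|force"
python3 -m handwheel '[[[0,-0.4,-0.68,0,0],[0,-0.4,-0.68,0,0],[0,-0.35,-0.6,0.1,0],[0,-0.25,-0.4,0.2,0],[0,-0.07,-0.14,0.2,0]]]'|grep -E "pos|force"
python3 -m handwheel '[[[0,0,0,0.3,0],[0,0,0,0.3,0],[0,0,0,0,0],[0,0,0,0,0]]]'|grep -E "pos|force"
python3 - <<'E'
from h import *
st([.591,-.023,.151])
for c in('scene','top'):
    d=snap(c,'x5%s.png'%c); s=sense()["position"]
    print(c,[proj(c,[s[0],s[1],s[2]-.044+z]).tolist() for z in (-.066,-.055,-.044,-.02,0)],'ring',proj(c,[.5915,-.023,.03]))
    hsv=cv2.cvtColor(d["pixels"],cv2.COLOR_RGB2HSV).astype(int); u,v=proj(c,[s[0],s[1],s[2]-.106]).astype(int)
    w=hsv[v-15:v+16,u-15:u+16]; m=(w[...,1]>90)&(w[...,2]>60)&((w[...,0]<22)|(w[...,0]>172))
    yy,xx=np.nonzero(m); print('copper',m.sum(), (xx.mean()+u-15,yy.mean()+v-15,xx.min()+u-15,xx.max()+u-15,yy.min()+v-15,yy.max()+v-15) if m.sum() else '')
E
```

```text
position: [0.5691, -0.1634, 0.2411]
ft_force: [0.4, 0.3, -1.7]
grip_force: 59.1
position: [0.5908, -0.0197, 0.2159]
ft_force: [-0.2, -0.2, -1.3]
grip_force: 59.1
position: [0.5913, -0.0235, 0.1869]
ft_force: [0.4, -0.8, -1.7]
grip_force: 59.1
t 32.25 pos [ 0.5913 -0.0235  0.1869] ang -0.684 tilt [ 0. -0. -1.] j [ 0.07  0.49 -0.12  1.66  0.07  1.   -2.32] F [ 0.4 -0.8 -1.7] M [-0.01 -0.02 -0.01] w 0.0258 g 59.1
shift/0.05: [-0.012 -0.003  0.718]
scene [[299.4, 177.2], [299.2, 174.6], [299.1, 172.1], [298.6, 166.4], [298.3, 161.5]] ring [300.1 187.7]
copper 14 (np.float64(299.85714285714283), np.float64(177.14285714285714), np.int64(297), np.int64(302), np.int64(176), np.int64(178))
top [[311.3, 172.6], [311.2, 171.6], [311.1, 170.7], [311.0, 168.5], [310.9, 166.6]] ring [311.5 176.7]
copper 0
```

```bash
python3 -m handwheel '[[[0,0,0,0.25,0],[0,0,0,0.3,0],[0,0,0,0.2,0],[0,0,0,0,0],[0,0,0,0,0]]]'|grep -E "pos|force"
python3 - <<'E'
from h import *
st([.591,-.023,.140])
for c in('scene','top'):
    d=snap(c,'x6%s.png'%c); s=sense()["position"]; u,v=proj(c,[s[0],s[1],s[2]-.110]).astype(int)
    print(c,u,v,[proj(c,[s[0],s[1],s[2]-.044+z]).tolist() for z in (-.066,-.055,-.044,-.02)])
    p=d["pixels"][v-14:v+11,u-10:u+12].astype(int); print((p[...,0]-p[...,2])[8:22] if c=='scene' else ''); print(cv2.cvtColor(d["pixels"],cv2.COLOR_RGB2GRAY)[v-14:v+11,u-10:u+12])
E
```

```text
position: [0.5914, -0.0227, 0.1494]
ft_force: [1.1, -0.3, -2.0]
grip_force: 59.1
t 32.975 pos [ 0.5914 -0.0227  0.1494] ang -0.6829 tilt [ 0. -0. -1.] j [ 0.07  0.53 -0.12  1.71  0.07  0.91 -2.33] F [ 1.1 -0.3 -2. ] M [-0.01  0.    0.02] w 0.0259 g 59.1
shift/0.05: [-0.003  0.01   0.188]
scene 299 185 [[299.9, 185.7], [299.7, 183.2], [299.5, 180.8], [299.1, 175.3]]
[[ -8  -9  -8 -10  -9  -8 -11  -7  -8  -3  -1   2  -2  -3  -9  -8 -10  -8
   -8  -9  -7  -7]
 [ -9  -9  -7  -7  -8 -10 -10  -9  -4  -4   1  -2  -1  -3  -9 -10  -7  -6
  -10  -7  -9 -11]
 [ -6  -9  -9  -9  -6 -10  -8  -6  -8  -3  -3   0  -3  -5 -10 -10  -7  -9
   -8  -7  -6 -10]
 [ -9  -7  -6  -5  -7  -9  -7  -7  -9  -5  -3  -4  -4  -6  -7  -7  -8  -8
  -10 -11 -10  -4]
 [ -5  -7  -9  -7  -9  -6 -10  -7   2  11   5   0   2   1  -3  -5  -6  -9
   -8  -8  -6  -6]
 [ -8  -7 -10  -8  -8 -10  -7  -3  17  54  38  17  37  44   8  -5  -5  -8
   -7  -4  -8  -9]
 [ -8  -9  -9  -9 -10  -7  -7  -4  36  95  72  64  73  62  32  -3  -5  -3
   -9 -10  -6  -5]
 [ -8  -9  -8  -6 -11  -5  -4  -5  12  67  77  81  78  65  26  -2  -8  -5
   -5  
[... 4600 characters left out ...]
3  34  37  42  37  41  44  45
   49  48  51  60]
 [ 90  91  27  28  30  71  30  21  22  16  24  25  36  39  40  39  42  48
   46  53  52  58]
 [ 86  87  50  35  30  35  64  22  28  25  18  26  33  36  41  35  38  42
   41  54  54  56]
 [ 87  92  90  28  31  35  49  24  43  32  25  27  32  29  31  37  42  44
   48  52  51  56]
 [ 83  89  89  32  28  26  41  25  42  41  28  22  33  35  38  37  42  49
   46  44  57  56]
 [ 79  90  91  25  35  41  33  36  26  27  23  16  20  31  33  38  35  39
   49  46  51  57]
 [ 85  86  90  24  41  27  31  39  28  23  24  25  26  26  34  35  36  41
   45  47  46  47]
 [ 83  87  88  39  75  41  34  36  31  30  26  21  30  29  32  33  33  36
   42  47  50  45]]
```

```bash
f(){ grep -E "position|ft_force"|tr '\n' ' '; echo; }
python3 -m handwheel '[[[0,0,0,0.07,0],[0,0,0,0.07,0],[0,0,0,0,0]]]'|f
for r in 1 2 3 4; do python3 -m handwheel '[[[0,0,0,0,0]]]'|f; done
echo down; python3 -m handwheel '[[[0,0,0,0.08,0],[0,0,0,0.04,0],[0,0,0,0,0]]]'|f
for r in 1 2 3 4; do python3 -m handwheel '[[[0,0,0,0,0]]]'|f; done
```

```text
position: [0.591, -0.0227, 0.1419] ft_force: [-0.5, 0.6, -2.2] 
position: [0.5912, -0.0227, 0.1423] ft_force: [-0.2, -1.0, -2.2] 
position: [0.5913, -0.0227, 0.1424] ft_force: [0.2, 0.5, -1.1] 
position: [0.5912, -0.0228, 0.1424] ft_force: [0.1, 0.0, -1.6] 
position: [0.5912, -0.0227, 0.1424] ft_force: [-0.5, 1.0, -1.5] 
down
position: [0.5915, -0.0227, 0.1363] ft_force: [0.8, -0.4, 1.3] 
position: [0.5915, -0.0227, 0.1365] ft_force: [1.1, 0.4, 0.4] 
position: [0.5914, -0.0227, 0.1365] ft_force: [1.6, 1.0, 0.4] 
position: [0.5914, -0.0227, 0.1365] ft_force: [0.9, -0.3, 0.2] 
position: [0.5914, -0.0227, 0.1364] ft_force: [1.5, 1.3, 0.8]
```

```bash
f(){ grep -E "position|ft_force"|tr '\n' ' '; echo; }
python3 -m handwheel '[[[0,0,0,0.05,0],[0,0,0,0,0]]]'|f
for r in 1 2 3 4 5 6; do python3 -m handwheel '[[[0,0,0,0,0]]]'|f; done
python3 - <<'E'
from h import *
st()
for c in('scene',):
    d=snap(c,'x7%s.png'%c); p=d["pixels"].astype(int); w=(p[...,0]-p[...,2])[178:194,288:313]
    yy,xx=np.nonzero(w>30); print('copper',xx.mean()+288,yy.mean()+178,xx.min()+288,xx.max()+288,yy.min()+178,yy.max()+178)
    print(cv2.cvtColor(d["pixels"],cv2.COLOR_RGB2GRAY)[178:197,290:312]); s=sense()["position"]
    print(proj(c,[s[0],s[1],.03]))
E
```

```text
position: [0.5914, -0.0227, 0.1337] ft_force: [2.0, 0.2, 1.4] 
position: [0.5914, -0.0227, 0.1339] ft_force: [1.5, 1.6, 1.5] 
position: [0.5913, -0.0227, 0.1339] ft_force: [1.4, 0.6, 1.7] 
position: [0.5913, -0.0227, 0.1339] ft_force: [1.4, 0.1, 1.9] 
position: [0.5913, -0.0227, 0.1338] ft_force: [1.9, 1.4, 2.0] 
position: [0.5913, -0.0227, 0.1338] ft_force: [1.8, 0.9, 0.9] 
position: [0.5913, -0.0227, 0.1339] ft_force: [1.9, 1.4, 1.8] 
t 35.825 pos [ 0.5913 -0.0227  0.1339] ang -0.6829 tilt [ 0. -0. -1.] j [ 0.07  0.54 -0.11  1.73  0.08  0.88 -2.33] F [1.9 1.4 1.8] M [ 0.3  -0.53 -0.04] w 0.0259 g 59.7
copper 300.10526315789474 187.6315789473684 298 303 186 189
[[ 83  84  82  86  81  66  51  41  41  40  36  42  52  67  78  89  88  88
   87  85  86  88]
 [ 86  82  83  84  83  81  81  74  79  76  78  76  87  86  82  83  86  83
   85  85  86  84]
 [ 85  84  87  85  87  87  83  86  88 102 104  97  85  81  86  86  85  87
   84  85  85  83]
 [ 84  86  88  88  84  85  86  84  89 101 103  97  86  84  84  85  86  86
   84  87  84  86]
 [ 84  82  81  85  87  86  85  85  87 102 106  99  92  92
[... 652 characters left out ...]
 54  71  85  60
   51  51  54  49]
 [ 95  90  82  65  82 106  88  67  62  60  65  61  65  63  75  82  69  55
   49  51  47  48]
 [ 88  65  66  65  64  81 100  78  79  80  76  76  79  80  91  82  53  50
   55  49  56  52]
 [ 82  61  64  63  66  65  67  81  92 101  88  96 100  84  76  62  60  54
   50  54  49  54]
 [ 71  61  65  62  63  64  61  66  64  61  64  65  63  61  66  61  60  60
   58  49  55  53]
 [ 79  63  61  63  63  59  61  63  62  60  63  61  63  62  64  67  65  66
   59  48  54  50]
 [ 64  62  61  63  62  66  66  73  71  66  63  64  63  66  63  65  65  59
   61  48  48  52]
 [ 72  69  66  70  75  71  82  95  86  71  67  64  63  64  67  61  64  61
   63  54  55  51]]
[300.1 187.8]
```

```bash
python3 -c "
from rig import finish_job
print(finish_job())"
```

```text
the job is handed in; nothing more can be done
None
```

The job is handed in at about 36 s: the tray stands on the free hob left of the plate, the turner lies on the hob clear of the plate, and the probe is held on the ring mark, its foot pushed in about 7 of 14 mm (about 3.2 N) and within about 1 mm of the centre in the camera image; after setting the tray down I did not re-check the timer or the tins by camera.

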